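# Load the board tester and key in its test code

## Task

On the electronics bench, push the board carriage of the tester all the way in under its bridge, as far as it goes, and only then enter the test code on the key console: the square key, then the long bar key, then the large round key, and the square key once more to start. Press the keys one at a time, each all the way down and let fully up before the next. Do not press the small round key, and do not knock the tape reel, cutters, spare board or parts cup about.

Things in the scene. Friction and masses are not known exactly. Their poses are not given: they have to be found in the camera images.
- fixture: Board tester, fixed to the bench: black base plate 210 x 120 x 15 mm with an aluminium bridge (85 mm long, 120 mm wide, top 75 mm above the bench) over its far end. Origin at the centre of the underside, x along the carriage's way in (the bridge spans x = 20 to 105 mm), z up. Tester and console may stand on either side.
- carriage (a joint): Travel of the carriage that carries a blue circuit board along the tester's x into the bridge: 0 is fully out, 0.050 m fully in (hard stop). It starts partly out, slides with about 3 N of friction and stays where it is left.
- carriage_tab (a point): Middle of the top edge of the outer (pushing) face of the carriage's upright aluminium end plate. The plate is 60 mm wide (tester's y), 8 mm thick and stands from 17 to 55 mm above the bench; the face looks along the tester's -x. Push it along the tester's +x. In front of it only the base plate lies, 15 mm high, reaching to x = -105 mm of the tester.
- console: Key console, fixed to the bench: light grey flat box 190 x 150 x 40 mm with a dark display towards +x and four dark grey keys in a two by two block, 62 mm apart, on the half towards -x. Origin at the centre of the underside, z up.
- key_square_top (a point): The square key, cap 32 x 32 mm. Site at the centre of the cap's top face; axes as the console's. Unpressed, its top is 12 mm above the console's top (52 mm above the bench); fully pressed 6 mm lower. Which of the four places on the console it has varies.
- key_square (a joint): Travel of that key: 0 up, 0.006 m fully down; a spring (1.5 N at the top, 5 N fully down) returns it.
- key_bar_top (a point): The long bar key, cap 16 mm (x) by 46 mm (y). Site at the centre of the cap's top face; axes as the console's. Unpressed, its top is 12 mm above the console's top (52 mm above the bench); fully pressed 6 mm lower. Which of the four places on the console it has varies.
- key_bar (a joint): Travel of that key: 0 up, 0.006 m fully down; a spring (1.5 N at the top, 5 N fully down) returns it.
- key_round_top (a point): The large round key, cap 36 mm across. Site at the centre of the cap's top face; axes as the console's. Unpressed, its top is 12 mm above the console's top (52 mm above the bench); fully pressed 6 mm lower. Which of the four places on the console it has varies.
- key_round (a joint): Travel of that key: 0 up, 0.006 m fully down; a spring (1.5 N at the top, 5 N fully down) returns it.
- key_small_top (a point): The small round key, cap 17 mm across; not part of the code. Site at the centre of the cap's top face; axes as the console's. Unpressed, its top is 12 mm above the console's top (52 mm above the bench); fully pressed 6 mm lower. Which of the four places on the console it has varies.
- key_small (a joint): Travel of that key: 0 up, 0.006 m fully down; a spring (1.5 N at the top, 5 N fully down) returns it.
- tape_reel: Bystander: loose brown ring of tape lying flat, 62 mm across, 19 mm high, between tester and console. Origin at the centre of the underside.
- cutters: Bystander: loose side cutters with yellow handles lying flat, about 130 x 56 x 13 mm, outside tester or console. Origin near the middle, on the bench.
- spare_board: Bystander: loose blue circuit board, 70 x 50 mm and up to 12 mm high, lying flat outside tester or console. Origin at the centre of the underside.
- parts_cup: Bystander: loose small steel cup, 64 mm across, 50 mm high, beyond the machines. Origin at the centre of the underside.
Things that resemble listed ones, but are neither listed nor needed, are in the scene too. Of the things that look like the fixture, the middle-sized one is meant.

How it is judged:
By the outcome, as a careful person would: the job done as asked, in the order asked, and still so for the second after the job is handed in, with the robot touching nothing.
It also fails if it takes over 48 s, if anything falls off the work surface, if the arm or the gripper's body presses on something with over 40 N, if the wrist force passes 120 N, or if a joint passes its speed limit or range.

## Robot

A 6-joint arm with a two-finger parallel gripper is mounted at the origin on the work surface. World frame = base frame: x ahead of the robot, y to its left, z up, the work surface at z = 0. Lengths are in m, angles in degrees, forces in N, time in s.
With the tool pointing down it reaches from about 0.325 to 0.775 m from the base axis. Payload 5.5 kg.
Tool frame: the origin (TCP) lies at the centre of the arm's flange, where the gripper is bolted on; the fingertips stand 182 mm ahead of it and the grasp point (between the pads) lies 163 mm ahead of it; z points along the fingers, y is the line along which they close (so a half turn about z gives the same grasp; the last joint's range is limited). The gripper opens to 88 mm and grips with 3 to 60 N. Pads are 20 mm wide; open, the fingers measure 115 mm over their backs; the gripper's body (75 mm by 178 mm) begins 61 mm behind the grasp point.
Start: joints at [61.209, 5.22, 70.514, -0, 104.267, -3.249], TCP at [0.259, 0.541, 0.405] pointing down, gripper open.
Joint ranges: [-164.24, 164.24], [-49.07, 125.15], [9.68, 141.18], [-86.29, 266.29], [3.28, 154.24], [-151.56, 151.56]. Speed limits (degrees/s): [147.25, 147.25, 172.46, 180, 180, 180].

## Interface

Orientations are given as [roll, pitch, yaw] about the fixed x, y, z axes, in that order (R = Rz(yaw) Ry(pitch) Rx(roll)).
In Python, from station import r gives the robot as it stands. The module is installed in compiled form; this text tells all that it offers. Calls block until the motion is done:
- r.reach(position, orientation): joint-space move of the TCP to a pose.
- r.servo_line(position, rotation=None, speed=0.15): straight line of the TCP; rotation=None keeps the orientation; speed is the mean speed in m/s.
- r.move_joints(angles): joint-space move.
- r.let_go() and r.grab(squeeze=None): open the fingers fully, or close them until they stop; squeeze is the grip in N (None keeps the last).
- r.wait(seconds).
- r.inverse_kinematics(position, orientation): joint angles nearest the present ones, or None.
- r.sense(): the state.
- r.snapshot(name): name is "side" or "top" or "wrist"; returns a dict with "frame" (384x512x3 uint8, red, green, blue), "fx", "fy", "cx", "cy" (pixels), "R" (3x3) and "t" (3): a world point X has camera coordinates R X + t. Camera axes: x right, y down, z forward; pixel columns grow to the right and rows downward; lengths in m; the calibration is good to about 2 mm. A picture is of the moment at which its call begins. There is no depth.
A pose or a line that the arm cannot do raises r.IKError and nothing moves.
- r.hand_in(): hands the job in; it is judged then, once.
The state is a dict: "clock": time; "joints": joint angles; "joint_vel": joint speeds; "joint_torque": joint torques, N m; "tcp_pos": TCP position; "orientation": TCP orientation; "contact_force": force on the tool from outside, world axes, zero at the start; "torque": the same for the moment, N m; "opening": finger opening in m; "gripper_force": force on a finger pad.
Only numpy, scipy, OpenCV 4.12 (cv2) and the standard library are available. Lean on these libraries where they do the work, as an engineer would, in place of code of your own. Each camera call takes 0.05 s, during which the arm holds its last target. There are 200 camera calls.

## Working session

There is one attempt and no reset: what is moved stays moved. The work goes in short steps, each a Python script; the robot and the scene stay as the last script left them, time stands still between calls to the robot, and variables do not carry over. Pictures are saved under pics/ and viewed, at most 10 in all, crops included, and the job is handed in when it is done.

```bash
mkdir -p pics; cat > h.py <<'E'
from station import r
import numpy as np, cv2, pickle
def snap(n,f):
    s=r.snapshot(n); cv2.imwrite(f'pics/{f}.png',s['frame'][:,:,::-1]); pickle.dump({k:np.array(v) for k,v in s.items()},open(f'pics/{f}.pkl','wb')); return s
def load(f): return pickle.load(open(f'pics/{f}.pkl','rb'))
def ray(s,u,v):
    d=np.array([(u-s['cx'])/s['fx'],(v-s['cy'])/s['fy'],1.]); R=s['R']; return -R.T@s['t'],R.T@d
def plane(s,u,v,z):
    c,d=ray(s,u,v); return c+d*(z-c[2])/d[2]
def proj(s,X):
    p=s['R']@np.array(X)+s['t']; return [float(s['fx']*p[0]/p[2]+s['cx']),float(s['fy']*p[1]/p[2]+s['cy'])]
def tri(obs):
    A=0;b=0
    for s,u,v in obs:
        c,d=ray(s,u,v); d=d/np.linalg.norm(d); P=np.eye(3)-np.outer(d,d); A=A+P; b=b+P@c
    return np.linalg.solve(A,b)
E
python3 - <<'E'
from h import *
a=[snap(n,n+'0') for n in('top','side','wrist')]
for s in a: print(-s['R'].T@s['t'], s['fx'])
cv2.imwrite('pics/a.png',cv2.resize(a[0]['frame'][:,:,::-1],(800,600)))
cv2.imwrite('pics/b.png',cv2.resize(a[1]['frame'][:,:,::-1],(800,600)))
print(r.sense())
E
```

```text
[ 0.41367633 -0.05088213  1.73345965] 491.74671831814453
[0.42832575 1.13042341 0.84789391] 456.4126090661983
[0.19961263 0.56845354 0.38224506] 313.8263389591549
{'clock': 0.15, 'joints': array([ 6.12071743e+01,  5.25310494e+00,  7.05642250e+01, -7.06784649e-04,
        1.04267974e+02, -3.25013282e+00]), 'joint_vel': array([ 0.13794062, -0.18675281, -0.16954112, -0.03934273,  0.00380211,
        0.06168321]), 'joint_torque': array([ 1.26726387e-03, -4.47044635e+01, -4.06908631e+01,  6.99131680e-02,
        2.73906469e-02, -1.20277978e-04]), 'tcp_pos': array([0.25874996, 0.54139148, 0.40378522]), 'orientation': array([-1.79914794e+02, -4.15218219e-03,  1.54457130e+02]), 'contact_force': array([-0.60988427, -0.06493892, -0.819022  ]), 'torque': array([-0.02391746,  0.0089965 , -0.02080804]), 'gripper_force': 0.0, 'opening': 0.0878004935325566}
```

View pics/a.png

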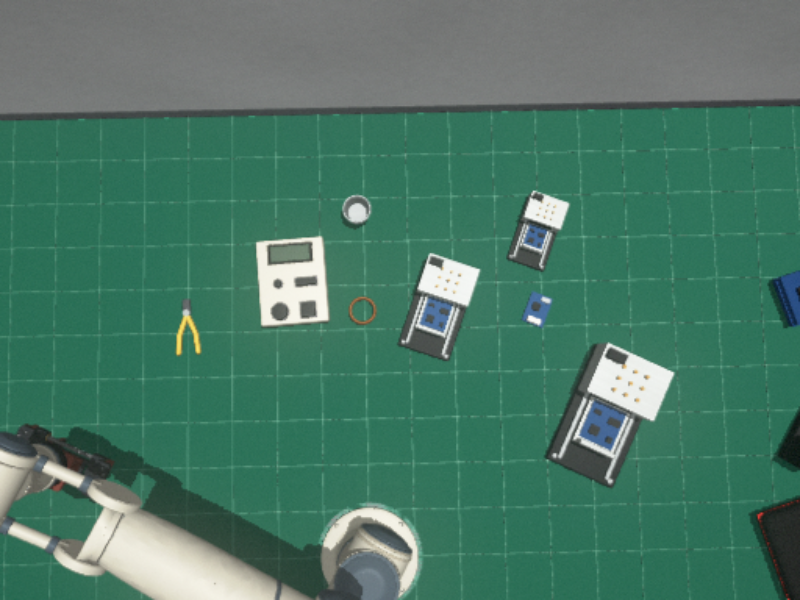

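View pics/b.png

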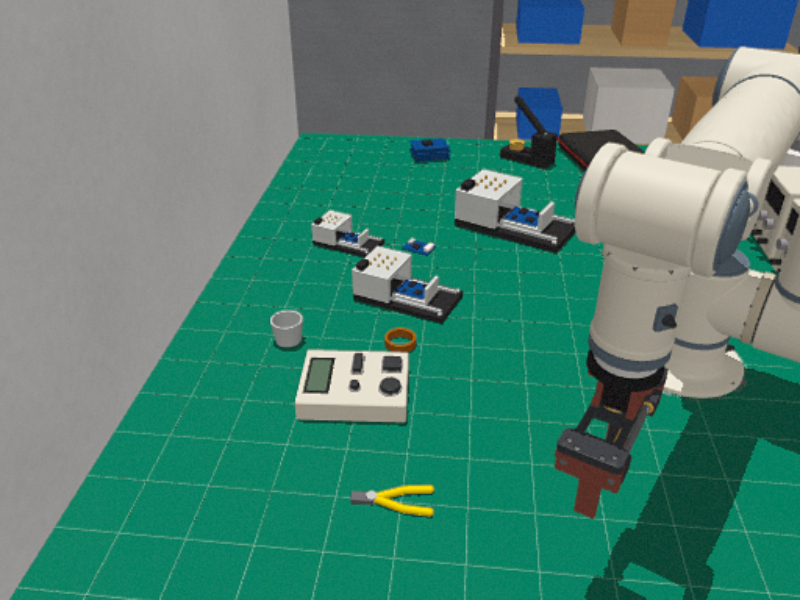

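The top view (800x600 scale) shows three tester-like things: small (538,230), middle (440,305) and large (612,413). I pick the middle one. The console is at (292,281), with small key (278,284), bar (306,281), round (280,311) and square (308,309). Next: coarse positions, then close wrist views from several places.

```bash
python3 - <<'E'
from h import *
s=load('top0'); k=.64
for n,u,v,z in [('baseL',400,345,.015),('baseR',447,357,.015),('brFR',479,268,.075),('brFL',432,254,.075),('sq',308,309,.052),('bar',306,281,.052),('rnd',280,311,.052),('sml',278,284,.052),('reel',362,310,.01),('cup',357,210,.05),('tab',428,331,.055)]:
    print(n,plane(s,u*k,v*k,z).round(3))
w=load('wrist0'); print(w['R'].round(3))
for n,p in [('w1',[.42,-.13,.42]),('w2',[.34,-.10,.42]),('w3',[.42,.16,.40]),('w4',[.36,.20,.40])]:
    r.reach(p,[180,0,180]); s=snap('wrist',n); print(n,(-s['R'].T@s['t']).round(3),r.sense()['joints'].round(0),r.sense()['clock'])
a=[cv2.imread(f'pics/w{i}.png') for i in (1,2,3,4)]
cv2.imwrite('pics/c.png',cv2.resize(np.vstack([np.hstack(a[:2]),np.hstack(a[2:])]),(800,600),interpolation=cv2.INTER_AREA))
E
```

```text
baseL [ 0.46  -0.078  0.015]
baseR [ 0.431 -0.182  0.015]
brFR [ 0.622 -0.252  0.075]
brFL [ 0.655 -0.151  0.075]
sq [0.542 0.123 0.052]
bar [0.604 0.126 0.052]
rnd [0.539 0.184 0.052]
sml [0.599 0.188 0.052]
reel [0.54  0.006 0.01 ]
cup [0.76  0.011 0.05 ]
tab [ 0.488 -0.139  0.055]
[[ 0.432  0.902 -0.001]
 [ 0.876 -0.419  0.24 ]
 [ 0.216 -0.104 -0.971]]
w1 [ 0.355 -0.131  0.399] [ -22.  -19.   91.    0.  108. -112.] 2.65
w2 [ 0.274 -0.101  0.399] [ -22.  -33.  101.    0.  112. -112.] 3.1333
w3 [0.355 0.158 0.378] [ 16. -18.  93.  -0. 106. -74.] 4.2417
w4 [0.294 0.198 0.379] [ 24. -24.  97.  -0. 107. -66.] 4.6833
```

View pics/c.png

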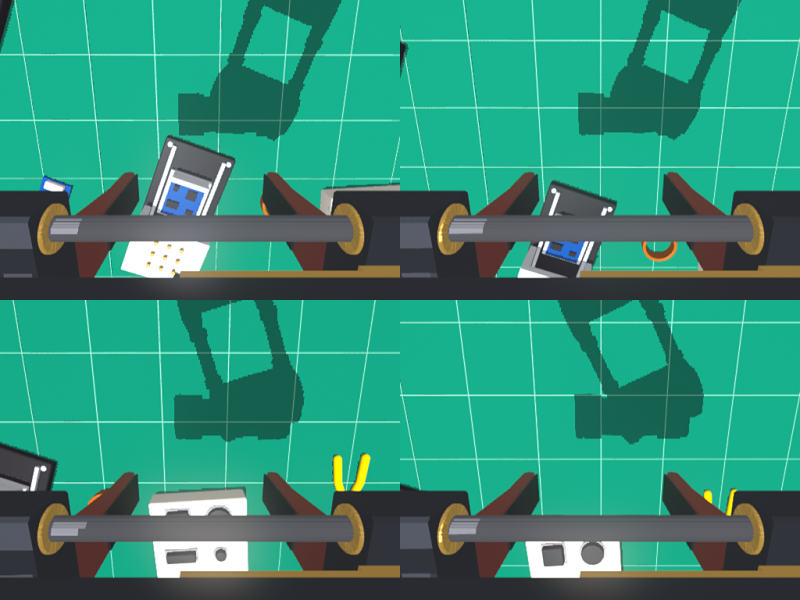

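The composite shows the gripper bar hiding the lower part of each wrist picture. The tester (top left, plate near (185,175)) is clear of it. The console needs the hand further out.

```bash
python3 - <<'E'
from h import *
for n,p in [('w5',[.58,.13,.42]),('w6',[.55,.19,.42]),('w7',[.49,-.10,.42]),('w8',[.45,-.16,.42])]:
    r.reach(p,[180,0,180]); s=snap('wrist',n); print(n,r.sense()['clock'])
a=[cv2.resize(cv2.imread(f'pics/w{i}.png')[0:240,100:400],(400,320),interpolation=cv2.INTER_CUBIC)[:300] for i in (5,6,7,8)]
cv2.imwrite('pics/d.png',np.vstack([np.hstack(a[:2]),np.hstack(a[2:])]))
E
```

```text
w5 5.6583
w6 6.0833
w7 7.2667
w8 7.7083
```

View pics/d.png

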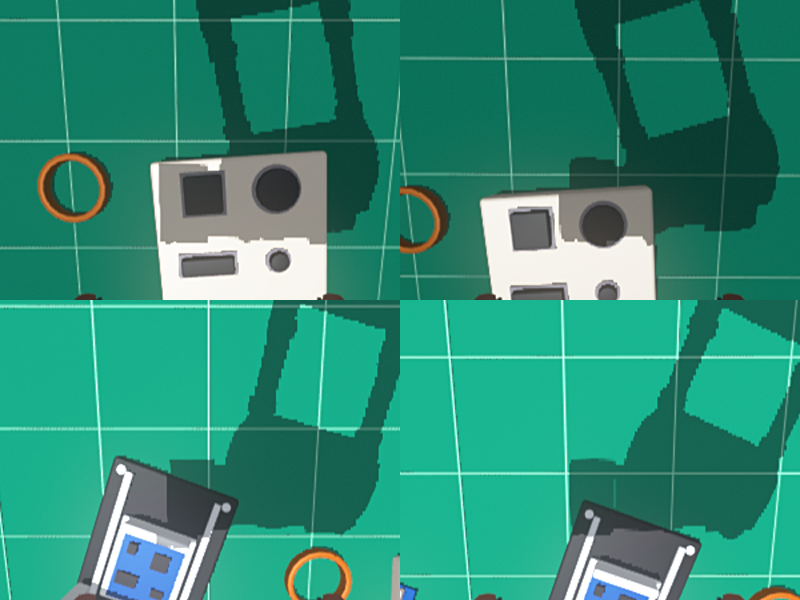

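The first row shows the console with square (203,194), round (277,189), bar (208,265) and small (279,261). The second row shows the tester's base corners and screws, with the end plate near (158,228) in the lower-left panel.

```bash
python3 - <<'E'
from h import *
W={i:load(f'w{i}') for i in range(1,9)}
o=lambda i,x,y:(W[i],100+.75*x-.125,.75*y-.125)
T=load('top0');S=load('side0')
P={'sq':[o(5,203,194),o(6,131,229)],'rnd':[o(5,277,189),o(6,203,224)],'sml':[o(5,279,261),o(6,207,293)],'bar':[o(5,208,265),(T,306*.64,281*.64),(S,357*.64,362*.64)],
'baseL':[o(7,119,157),o(8,186,202)],'baseR':[o(7,238,202),o(8,300,241)],'scL':[o(7,121,169),o(8,190,214)],'scR':[o(7,227,207),o(8,291,250)]}
for n,q in P.items():
    z=.052 if n in('sq','rnd','sml','bar') else .015
    print(n,tri(q).round(4),[plane(*a,z).round(4)[:2].tolist() for a in q])
a=[cv2.resize(cv2.imread(f'pics/w{i}.png')[y:y+100,x:x+133],(400,300),interpolation=cv2.INTER_CUBIC) for i,x,y in ((7,155,110),(8,205,140),(1,170,170))]
a.append(cv2.resize(cv2.imread('pics/side0.png')[150:210,220:300],(400,300),interpolation=cv2.INTER_CUBIC))
cv2.imwrite('pics/e.png',np.vstack([np.hstack(a[:2]),np.hstack(a[2:])]))
E
```

```text
sq [0.5443 0.1243 0.0443] [[0.5438, 0.1245], [0.5428, 0.1256]]
rnd [0.5401 0.1862 0.0437] [[0.5398, 0.1851], [0.5384, 0.1862]]
sml [0.6015 0.1898 0.0465] [[0.6006, 0.1891], [0.5992, 0.1896]]
bar [0.6063 0.1278 0.0448] [[0.604, 0.1285], [0.604, 0.1264], [0.6067, 0.1364]]
baseL [ 0.4254 -0.1813  0.0099] [[0.4252, -0.1801], [0.425, -0.1811]]
baseR [ 0.466  -0.0716 -0.0033] [[0.4651, -0.0735], [0.4614, -0.0751]]
scL [ 0.4353 -0.1774  0.0215] [[0.4356, -0.1788], [0.436, -0.1776]]
scR [ 0.4693 -0.0837  0.0178] [[0.4696, -0.0835], [0.47, -0.0831]]
```

View pics/e.png

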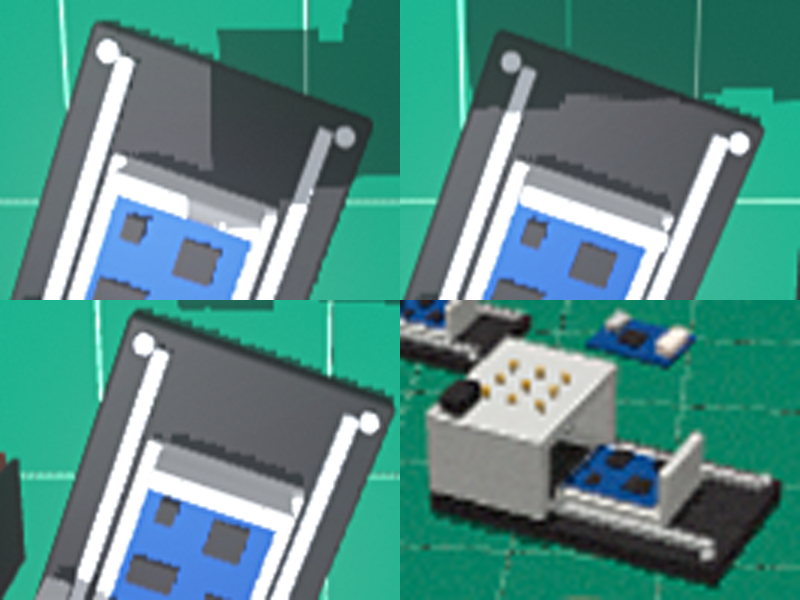

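```bash
cat > g.py <<'E'
import numpy as np
th=np.radians(-19.8); ex=np.array([np.cos(th),np.sin(th),0]); ey=np.array([-ex[1],ex[0],0])
E
python3 - <<'E'
from h import *; from g import *
W={i:load(f'w{i}') for i in range(1,9)}
off={7:(155,110),8:(205,140),1:(170,170)}
o=lambda i,x,y:(W[i],off[i][0]+x/3,off[i][1]+y/3)
sc=np.mean([plane(*q,.017) for q in (o(7,107,50),o(7,345,136),o(8,111,62),o(8,339,142),o(1,143,43),o(1,369,122))],0)
print('screws',sc)
def show(n,q,z):
    p=plane(*q,z)-sc; print(n,(p@ex).round(4),(p@ey).round(4))
for q in (o(7,107,50),o(7,345,136),o(8,111,62),o(8,339,142),o(1,143,43),o(1,369,122)): show('sc',q,.017)
for q in (o(7,120,158),o(7,275,213),o(8,120,163),o(8,268,213),o(1,150,140),o(1,303,190)): show('bot',q,.017)
for q in (o(7,115,190),o(7,262,237),o(8,125,188),o(8,265,232),o(1,150,183),o(1,297,228)): show('top',q,.055)
r.grab(10)
# stand-off in front of the plate
p=sc+ex*0.0; p[2]=.30
for yaw in (-19.8,160.2):
    print(yaw,r.inverse_kinematics(list(p),[180,0,yaw]))
print(r.sense()['clock'],r.sense()['opening'])
E
```

```text
screws [ 0.45267246 -0.13101346  0.017     ]
sc -0.0 -0.0503
sc -0.0 0.0502
sc 0.0003 -0.0498
sc -0.0002 0.0502
sc -0.0001 -0.0504
sc 0.0 0.0501
bot 0.0393 -0.0329
bot 0.0395 0.0341
bot 0.039 -0.0324
bot 0.0384 0.0337
bot 0.0389 -0.0345
bot 0.0381 0.0345
top 0.0438 -0.0259
top 0.0422 0.031
top 0.0383 -0.0293
top 0.0367 0.027
top 0.0424 -0.0289
top 0.0407 0.0311
-19.8 [-2.02790157e+01 -1.47063106e+01  9.99492817e+01 -2.54444375e-14
  9.47570289e+01  8.95209843e+01]
160.2 [-20.2790157  -14.7063106   99.94928172   0.          94.75702888
 -90.4790157 ]
9.05 0.000528122796877675
```

Every view agrees: the plate face lies 39 mm inward of the screws, centred, and 60–66 mm wide. Now I push.

```bash
cat > push.py <<'E'
from h import *; from g import *
sc=np.array([.45267,-.13101,0]); rot=[180,0,160.2]
at=lambda x,z: list(sc+ex*x+np.array([0,0,z]))
f0=None
r.reach(at(.012,.27),rot); r.servo_line(at(.012,.217),speed=.12)
f0=r.sense()['contact_force']
x=.026; log=[]; r.servo_line(at(x,.217),speed=.1)
while x<.10:
    x+=.003; r.servo_line(at(x,.217),speed=.06)
    s=r.sense(); f=-(s['contact_force']-f0)@ex; log.append((round(x,3),round(float((s['tcp_pos']-sc)@ex),4),round(float(f),1)))
    if f>18: break
print(log); print('clock',s['clock'])
snap('top','t1'); snap('side','s1')
E
python3 push.py; python3 - <<'E'
import cv2,numpy as np
a=cv2.resize(cv2.imread('pics/t1.png')[150:240,240:330],(400,400)); b=cv2.resize(cv2.imread('pics/s1.png')[140:220,215:315],(400,400))
cv2.imwrite('pics/f.png',np.hstack([a,b]))
E
```

```text
[(0.029, 0.029, 0.7), (0.032, 0.032, 1.7), (0.035, 0.0351, 1.1), (0.038, 0.0382, 0.9), (0.041, 0.0412, 1.4), (0.044, 0.0442, 1.3), (0.047, 0.0472, -0.0), (0.05, 0.0502, 1.6), (0.053, 0.0532, 1.5), (0.056, 0.0562, 1.6), (0.059, 0.0592, 0.7), (0.062, 0.0622, 1.9), (0.065, 0.0652, 0.6), (0.068, 0.0682, 1.2), (0.071, 0.0712, 2.5), (0.074, 0.0741, 2.5), (0.077, 0.0754, 15.8), (0.08, 0.0768, 29.5)]
clock 15.0917
```

View pics/f.png

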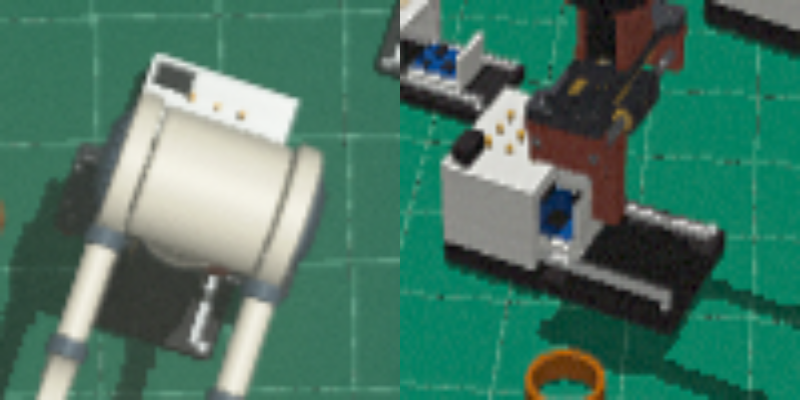

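The stop is reached: force jumps from 2.5 to 29 N within 3 mm after 46 mm of plate motion. The gripper is above the bridge and the reel is untouched. I back off, check the plate, and press the first key.

```bash
cat > key.py <<'E'
from h import *
K={'sq':(.5433,.1248),'bar':(.6055,.1282),'rnd':(.5393,.1860)}
rot=[180,0,183.7]
def press(n):
    x,y=K[n]; r.reach([x,y,.247],rot); f0=r.sense()['contact_force'][2]
    z=.235; r.servo_line([x,y,z],speed=.08); log=[]
    while z>.219:
        z-=.002; r.servo_line([x,y,z],speed=.04)
        s=r.sense(); f=s['contact_force'][2]-f0; log.append((round(z,3),round(float(s['tcp_pos'][2]),4),round(float(f),1)))
        if f>13: break
    r.wait(.15); s=r.sense(); print(n,log,'held',s['tcp_pos'].round(4),(s['contact_force'][2]-f0).round(1))
    r.servo_line([x,y,.247],speed=.08); r.wait(.2); print('clock',r.sense()['clock'])
E
python3 - <<'E'
from push import at,rot,r,snap
E
echo
```

```text
[(0.029, 0.0289, 0.5), (0.032, 0.032, 0.9), (0.035, 0.0351, 0.2), (0.038, 0.0381, -0.3), (0.041, 0.0411, 0.7), (0.044, 0.0441, -0.1), (0.047, 0.0471, 1.7), (0.05, 0.0501, 0.1), (0.053, 0.0531, 0.5), (0.056, 0.0561, 1.3), (0.059, 0.0591, 0.5), (0.062, 0.0621, 0.6), (0.065, 0.0651, 0.4), (0.068, 0.0681, 1.0), (0.071, 0.0711, 1.2), (0.074, 0.0741, 0.7), (0.077, 0.0754, 14.8), (0.08, 0.0768, 28.3)]
clock 21.0083
```

My import re-ran the push script, which cost 6 s but did no harm. It also confirmed that the carriage stayed in: no resistance until the same stop. I have 27 s left.

```bash
python3 - <<'E'
from key import *; from g import *
sc=np.array([.45267,-.13101,0])
at=lambda x,z: list(sc+ex*x+np.array([0,0,z]))
r.servo_line(at(.05,.217),speed=.15); r.servo_line(at(.04,.34),speed=.25); snap('wrist','w9'); print(r.sense()['clock'])
press('sq'); snap('side','s2')
a=cv2.resize(cv2.imread('pics/w9.png'),(400,300)); b=cv2.resize(cv2.imread('pics/s2.png')[130:280,160:360],(400,300))
cv2.imwrite('pics/i.png',np.hstack([a,b]))
E
```

```text
22.15
sq [(0.233, 0.2333, 2.7), (0.231, 0.2314, 2.9), (0.229, 0.2293, 4.0), (0.227, 0.2283, 9.2), (0.225, 0.2281, 17.3)] held [0.5434 0.1247 0.2281] 16.7
clock 25.5917
```

View pics/i.png

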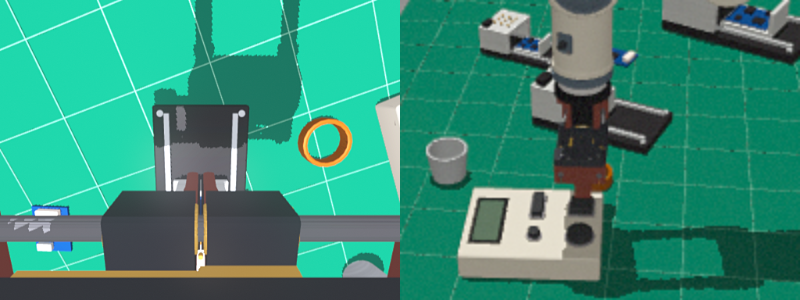

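The left panel shows the carriage in, with the plate near (195,185) against the bridge. The square key bottomed at 0.228 m (tip at 46 mm, as expected) and released. The other keys follow.

```bash
python3 - <<'E'
from key import *
press('bar'); press('rnd'); press('sq')
p=r.sense()['tcp_pos']; r.servo_line([p[0],p[1],.33],speed=.2); snap('top','t3'); snap('side','s3')
print(r.sense()['clock'])
a=cv2.resize(cv2.imread('pics/t3.png')[100:280,100:370],(400,300)); b=cv2.resize(cv2.imread('pics/s3.png')[130:340,160:400],(400,300))
cv2.imwrite('pics/j.png',np.hstack([a,b]))
E
```

```text
bar [(0.233, 0.2333, 2.7), (0.231, 0.2313, 3.9), (0.229, 0.2293, 4.5), (0.227, 0.2283, 9.0), (0.225, 0.2281, 16.9)] held [0.6055 0.1283 0.2281] 16.4
clock 28.325
rnd [(0.233, 0.2331, 1.7), (0.231, 0.2313, 3.0), (0.229, 0.2294, 3.7), (0.227, 0.2283, 7.9), (0.225, 0.2281, 17.5)] held [0.5394 0.1859 0.2281] 17.0
clock 31.0917
sq [(0.233, 0.2331, 2.9), (0.231, 0.2313, 3.8), (0.229, 0.2293, 4.2), (0.227, 0.2283, 9.4), (0.225, 0.2281, 18.1)] held [0.5434 0.125  0.2281] 17.3
clock 33.775
34.4417
```

View pics/j.png

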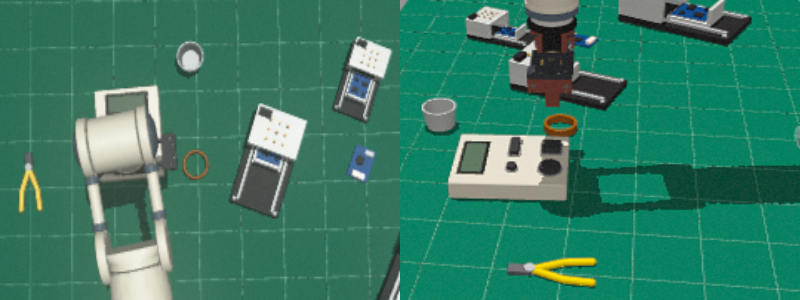

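The pictures show the carriage in, all four keys up, and the reel, cup, cutters and spare board where they were, with the gripper clear.

```bash
python3 -c "
from station import r
print(r.hand_in())"
```

```text
the job is handed in; nothing more can be done
None
```

I pushed the carriage in to its hard stop and then pressed square, bar, large round and square again, each fully down and released, and handed in at about 34 s; the loose items look undisturbed, but no verdict was returned.

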